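# Fit the packing box with its lift-out tray

## Robot

A 7-joint arm with a two-finger parallel gripper is mounted at the origin on the work surface. World frame = base frame: x ahead of the robot, y to its left, z up, the work surface at z = 0. Lengths are in m, angles in rad, forces in N, time in s.
With the tool pointing down it reaches from about 0.4 to 0.925 m from the base axis. Payload 5.6 kg.
Tool frame: the origin (TCP) lies midway between the tips of the shut fingers; the grasp point (between the pads) lies 19 mm behind it; z points along the fingers, y is the direction in which the jaws open and shut (so a half turn about z gives the same grasp; the last joint's range is limited). The gripper opens to 85 mm and grips with 20 to 120 N. Pads are 22 mm wide; open, the fingers measure 114 mm over their backs; the gripper's body (76 mm by 85 mm) begins 54 mm behind the grasp point. The pads swing forward as they close: fully open they stand 13 mm farther back than shut.
Start: joints at [1.112, 0.468, -0.012, 1.603, 0.006, 1.071, -0.056], TCP at [0.263, -0.595, 0.208] pointing down, gripper open.
Joint ranges: [-2.53, 2.53], [-0.31, 2.02], [-1.57, 1.55], [0.28, 2.44], [-1.29, 4.43], [0.15, 1.84], [-2.92, 2.92]. Speed limits (rad/s): [2.57, 2.57, 3.14, 3.14, 3.14, 3.14, 3.14].

## Interface

Orientations are given as a unit quaternion [w, x, y, z].
In Python, from rig import manip, optics gives the robot as it stands. The module is installed in compiled form; this text tells all that it offers.
- The arm moves only by the tool carry_out, never from a script. Its argument "rows" is a list of rows, each an object with "travel": the shift along the tool's x, y, z in cm, a list of three; "turn": the turn about the tool's z in rad. A call has 1 to 5 rows; each row is the pose to reach, as a shift and turn from the pose commanded when the call began, along the tool's axes at that moment; what a row does not reach only later rows make up. A row lasts 1/12 s, in which the tool goes at most 41.7 mm and 7.16 degrees, less where a joint would pass 70% of its speed; a pose out of reach is approached as far as the arm can. A call with a gripper value outside its range is refused whole. "hand" is the finger opening in cm, from 0 to 8.54, set as the call begins (left out, the last holds). The fingers move at their own pace and stop on an object; "squeeze" is the grip in N (left out, the last holds). Time passes only in rows, so rows that repeat a pose let the fingers close. It gives the time, the measured TCP pose, the force and the opening at its end, in the units of the state.
- manip.observe(): the state, without advancing time (a new reading comes with each control period).
- optics.camera(name): name is "side" or "top"; returns a dict with "pixels" (420x560x3 uint8, red, green, blue), "fx", "fy", "cx", "cy" (pixels), "cam_to_world" (4x4, takes a point from camera to world coordinates). Camera axes: x right, y up, looking along -z (the intrinsics and any distortion apply to the point x, -y, -z); pixel columns grow to the right and rows downward; lengths in m; the calibration is good to about 2 mm. A picture is of the moment at which its call begins. There is no depth.
- manip.sign_off(): hands the job in, once; it reports no verdict.
The state is a dict: "clock": time; "qpos": joint angles; "qd": joint speeds; "tau": joint torques, N m; "ee_pos": TCP position; "ee_rot": TCP orientation; "ft_force": force on the tool from outside, world axes, zero at the start; "torque": the same for the moment, N m; "width": opening from 0.0 (shut) to 1.0 (fully open).
Only numpy, scipy, OpenCV 4.12 (cv2) and the standard library are available. Lean on these libraries where they do the work, as an engineer would, in place of code of your own. Each camera call takes 0.05 s, during which the arm holds its last target. There are 200 camera calls.

## Task

The open wooden packing box on the bench needs its lift-out tray. Of the three wooden trays with a handle board, find the one that fits inside the box and lower it in, handle up, without dropping it, until it lies flat on the box's floor. In the end the other two trays must stand upright and flat on the bench.

Things in the scene. Friction and masses are not known exactly. Their poses are not given: they have to be found in the camera images.
- packing_box: Open wooden box without lid or handle board, fixed to the bench. Outside 202 mm along its x by 144 mm along its y, 50 mm high; walls 9 mm thick, so inside 184 by 126 mm; its inner floor is 8 mm above the bench. Origin: centre of its underside, on the bench; x is the long side, z up.
- tray_oblong: Oblong open plain-wood tray, loose, 0.15 to 0.3 kg, walls 6 mm thick and 40 mm high. A 12 mm thick upright handle board runs along its middle, along x; its middle 90 mm rise to 90 mm above the underside, the rest to about 40 mm. Origin: centre of underside; z up. Outline 156 mm along x by 98 mm along y: fits the box, long side along the box's, 14 mm free all round.
- tray_long: Long narrow open plain-wood tray, loose, 0.15 to 0.3 kg, walls 6 mm thick and 40 mm high. A 12 mm thick upright handle board runs along its middle, along x; its middle 90 mm rise to 90 mm above the underside, the rest to about 40 mm. Origin: centre of underside; z up. Outline 214 mm along x by 74 mm along y: too long for the box.
- tray_square: Square open plain-wood tray, loose, 0.15 to 0.3 kg, walls 6 mm thick and 40 mm high. A 12 mm thick upright handle board runs along its middle, along x; its middle 90 mm rise to 90 mm above the underside, the rest to about 40 mm. Origin: centre of underside; z up. Outline 148 mm along x by 148 mm along y: too wide for the box.
There are look-alikes about, which are no part of the job. Leave any blue look-alike of the tray_long alone.

How it is judged:
By the outcome, as a careful person would: the job done as asked, in the order asked, and still so for the second after the job is handed in, with the robot touching nothing.
It also fails if it takes over 48 s, if anything falls off the work surface, if the arm or the gripper's body presses on something with over 40 N, if the wrist force passes 120 N, or if a joint passes its speed limit or range.

## Working session

There is one attempt and no reset: what is moved stays moved. The work goes in short steps, Python scripts to look and compute and a tool call to move; the robot and the scene stay as the last step left them, time stands still between calls to the robot, and variables do not carry over. Pictures are saved under pics/ and viewed, about 8 in all and at most 12, crops included, and the job is handed in when it is done.

Besides the shell and the picture viewer there is one more tool, called after "Emit:" as name(argument=value, ...), one argument or row to a line, values as JSON. carry_out: Moves the arm, as the interface text tells. Its arguments: {"type":"object","properties":{"rows":{"type":"array"},"hand":{"type":"number"},"squeeze":{"type":"number"}},"required":["rows"]}

```bash
mkdir -p pics; cat > h.py <<'E'
import numpy as np, cv2
from rig import manip, optics
def snap(name,fn):
    c=optics.camera(name); cv2.imwrite('pics/'+fn,c['pixels'][:,:,::-1])
    np.savez('pics/'+fn[:-4]+'.npz',**{k:c[k] for k in c}); return c
def ray(c,u,v,z):
    T=np.array(c['cam_to_world']); d=T[:3,:3]@np.array([(u-c['cx'])/c['fx'],-(v-c['cy'])/c['fy'],-1]); o=T[:3,3]
    return o+d*(z-o[2])/d[2]
def proj(c,p):
    T=np.array(c['cam_to_world']); q=T[:3,:3].T@(np.array(p)-T[:3,3])
    return np.array([c['cx']+c['fx']*q[0]/-q[2], c['cy']-c['fy']*q[1]/-q[2]])
E
python3 - <<'E'
from h import *
for n in('top','side'):
    c=snap(n,n+'0.png'); print({k:c[k] for k in c if k!='pixels'})
print(manip.observe())
E
```

```text
{'fx': 480.96796996980197, 'fy': 480.96796996980197, 'cx': 275.4759653366542, 'cy': 210.26504925586042, 'cam_to_world': array([[-0.0021555 ,  0.9927067 , -0.1205353 ,  0.28252546],
       [-0.99998514, -0.00274342, -0.00471185,  0.01155797],
       [-0.00500817,  0.12052335,  0.99269786,  1.30127367],
       [ 0.        ,  0.        ,  0.        ,  1.        ]])}
{'fx': 486.6182608386688, 'fy': 486.6182608386688, 'cx': 287.02988540603474, 'cy': 206.3466577975654, 'cam_to_world': array([[-0.98398171,  0.10689412, -0.14266622,  0.25693527],
       [-0.17773925, -0.64993869,  0.73891032,  0.86507229],
       [-0.01373912,  0.75243163,  0.65852706,  0.83491651],
       [ 0.        ,  0.        ,  0.        ,  1.        ]])}
{'clock': 0.1, 'qpos': array([ 1.11199384,  0.46828934, -0.01157295,  1.60347363,  0.00600042,
        1.07138083, -0.05630795]), 'qd': array([ 0.00089609, -0.0028393 , -0.00107066, -0.0033717 , -0.00029687,
       -0.00033125,  0.00090986]), 'tau': array([ 7.55867914e-04, -5.33519018e+01,  2.13931000e-02, -2.51964962e+01,
        1.15058315e-02,  4.30411819e-03, -2.92247830e-05]), 'ee_pos': array([ 0.26227168, -0.59419417,  0.2075574 ]), 'ee_rot': array([-7.26868646e-04,  9.78476219e-01,  2.06358218e-01, -2.17160976e-04]), 'ft_force': array([-0.14937004, -0.11566468, -0.09261479]), 'torque': array([-0.03579465, -0.00386218,  0.00427246]), 'width': 1.003194885489617}
```

View pics/top0.png

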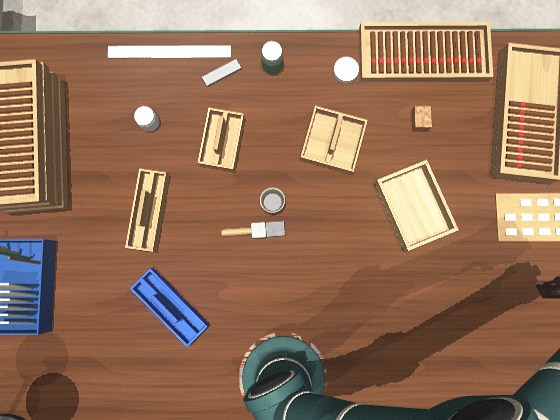

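View pics/side0.png

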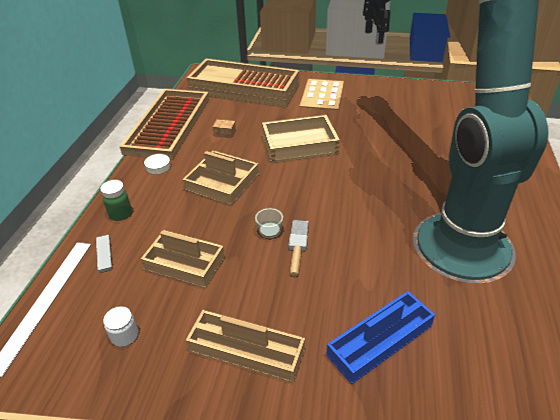

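The top view shows three plain trays, all upright: (221,138), (334,139) and (146,210). The open box is at (416,205) and the blue look-alike at (169,307). The oblong outline is the tray at (221,138): the one at (334,139) is square and the one at (146,210) is long and narrow. I'll confirm that in an enlarged crop.

```bash
python3 - <<'E'
import cv2,numpy as np
t=cv2.imread('pics/top0.png')
a=t[95:185,185:255]; b=t[150:260,365:465]
a=cv2.resize(a,None,fx=5,fy=5,interpolation=cv2.INTER_CUBIC); b=cv2.resize(b,None,fx=4,fy=4,interpolation=cv2.INTER_CUBIC)
H=np.zeros((450,750,3),np.uint8); H[:450,:350]=a; H[:440,350:]=b
cv2.imwrite('pics/crop1.png',H)
E
```

```text
(no output)
```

View pics/crop1.png

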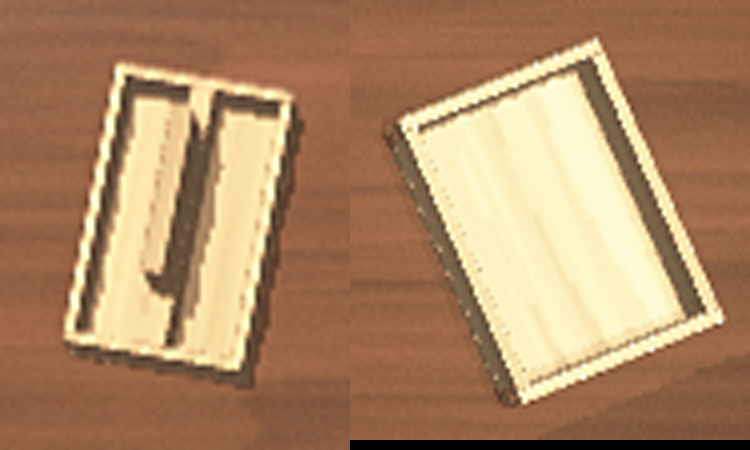

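The crop confirms it: the tray is oblong, about 1.6:1. Its rim corners in the crop are (118,65), (296,94), (243,370) and (68,342). The box's rim corners are (598,40), (722,322), (520,404) and (400,118). Next I'll turn these into positions.

```bash
cat > plan.py <<'E'
from h import *
from scipy.spatial.transform import Rotation as R
def yaw_of(s): 
    w,x,y,z=s['ee_rot']; return R.from_quat([x,y,z,w])
def delta(s,p,yawboard=None):
    """tool-frame shift cm to world TCP p; turn so tool y is across board dir"""
    r=yaw_of(s); d=r.inv().apply(np.array(p)-s['ee_pos'])*100
    out=[np.round(d,2)]
    if yawboard is not None:
        b=r.inv().apply([np.cos(yawboard),np.sin(yawboard),0]); a=np.arctan2(b[1],b[0]); a=(a+np.pi/2)%np.pi-np.pi/2
        out.append(round(a,3))
    return out
def rect(pts):
    pts=np.array(pts)[:,:2]; c=pts.mean(0)
    e=[pts[(i+1)%4]-pts[i] for i in range(4)]; L=[np.linalg.norm(x) for x in e]
    i=0 if L[0]>L[1] else 1
    d=e[i]-e[i+2]; return c, np.arctan2(d[1],d[0])%np.pi, np.round(L,4)
E
python3 - <<'E'
from plan import *
c=dict(np.load('pics/top0.npz'))
f=lambda u,v,s,x,y:((u+.5)/s-.5+x,(v+.5)/s-.5+y)
T=[ray(c,*f(u,v,5,185,95),.04) for u,v in [(118,65),(296,94),(243,370),(68,342)]]
B=[ray(c,*f(u-350,v,4,365,150),.05) for u,v in [(598,40),(722,322),(520,404),(400,118)]]
s=manip.observe()
for n,q in(('tray',T),('box',B)):
    ce,a,L=rect(q); print(n,ce,a,L, np.hypot(*ce)); print(delta(s,[*ce,.2],a))
    # verify with side camera
S=cv2.imread('pics/side0.png'); cs=dict(np.load('pics/side0.npz'))
for q,zz,(l,w) in((T,.04,(.156,.098)),(B,.05,(.202,.144))):
    ce,a,L=rect(q); u=np.array([np.cos(a),np.sin(a)]); v=np.array([-u[1],u[0]])
    P=[proj(cs,[*(ce+i*l/2*u+j*w/2*v),zz]) for i,j in((1,1),(1,-1),(-1,-1),(-1,1))]
    cv2.polylines(S,[np.int32(np.array(P)*16)],True,(0,0,255),1,cv2.LINE_AA,4)
cv2.imwrite('pics/side_ov.png',cv2.resize(S[100:300,120:380],None,fx=3,fy=3))
print(yaw_of(s).as_matrix().round(3))
E
```

```text
tray [0.63219818 0.16414096] 2.973029470816334 [0.0982 0.1546 0.0951 0.1552] 0.6531590884014624
[array([ 64.47, -54.43,   0.83]), np.float64(0.584)]
box [ 0.44857555 -0.3535299 ] 0.36946819646061746 [0.2012 0.1432 0.2018 0.1424] 0.5711422005934519
[array([ 26.76, -14.49,   0.77]), np.float64(0.046)]
[[ 0.915  0.404 -0.001]
 [ 0.404 -0.915  0.001]
 [-0.    -0.002 -1.   ]]
```

View pics/side_ov.png

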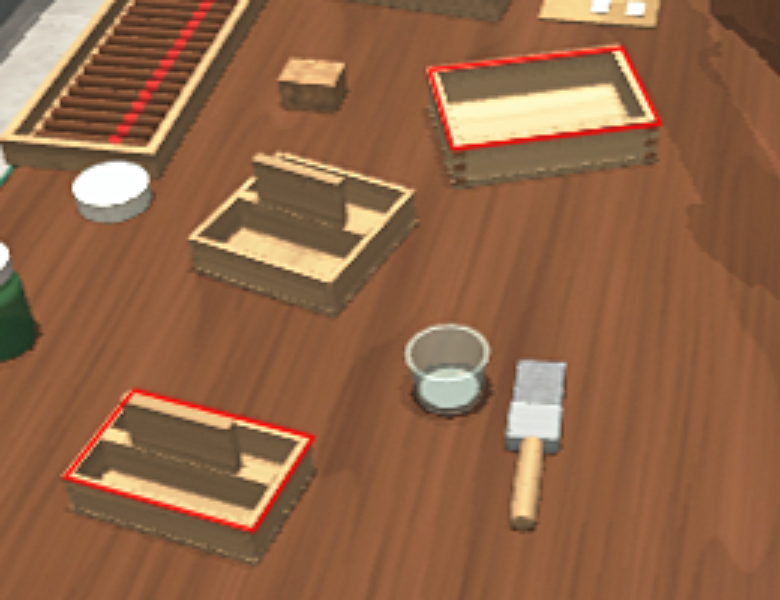

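The overlay from the top-view fit sits on both rims in the side view, so the measurements agree. Now I'll move over the oblong tray.

Emit:
carry_out(
  rows=[
    {"travel": [3.06,-2.58,0],"turn": 0},
    {"travel": [6.12,-5.16,0],"turn": 0},
    {"travel": [9.18,-7.74,0],"turn": 0},
    {"travel": [12.24,-10.32,0],"turn": 0},
    {"travel": [15.3,-12.9,0],"turn": 0},
  ],
  hand=5.5,
  squeeze=50,
)

```text
clock: 0.52
ee_pos: [0.3506, -0.4129, 0.208]
ee_rot: [-0.0, 0.979, 0.206, -0.0]
ft_force: [1.5, -1.0, 0.6]
width: 0.645
```

Emit:
carry_out(
  rows=[
    {"travel": [3.06,-2.58,0],"turn": 0},
    {"travel": [6.12,-5.16,0],"turn": 0},
    {"travel": [9.18,-7.74,0],"turn": 0},
    {"travel": [12.24,-10.32,0],"turn": 0},
    {"travel": [15.3,-12.9,0],"turn": 0},
  ],
)

```text
clock: 0.93
ee_pos: [0.4385, -0.2331, 0.2083]
ee_rot: [0.0, 0.978, 0.206, -0.0]
ft_force: [0.7, -0.5, -0.5]
width: 0.646
```

Emit:
carry_out(
  rows=[
    {"travel": [3.06,-2.58,0],"turn": 0},
    {"travel": [6.12,-5.16,0],"turn": 0},
    {"travel": [9.18,-7.74,0],"turn": 0},
    {"travel": [12.24,-10.32,0],"turn": 0},
    {"travel": [15.3,-12.9,0],"turn": 0},
  ],
)

```text
clock: 1.35
ee_pos: [0.5264, -0.0534, 0.2083]
ee_rot: [0.0, 0.978, 0.206, -0.0]
ft_force: [1.4, -0.1, 0.2]
width: 0.644
```

Emit:
carry_out(
  rows=[
    {"travel": [3.06,-2.58,0],"turn": 0.117},
    {"travel": [6.12,-5.16,0],"turn": 0.234},
    {"travel": [9.18,-7.74,0],"turn": 0.35},
    {"travel": [12.24,-10.32,0],"turn": 0.467},
    {"travel": [15.3,-12.9,0],"turn": 0.584},
  ],
)

```text
clock: 1.77
ee_pos: [0.6143, 0.1263, 0.2079]
ee_rot: [0.0, 0.996, -0.087, -0.0]
ft_force: [1.8, -0.7, -0.6]
width: 0.644
```

```bash
python3 - <<'E'
from plan import *
s=manip.observe(); print(s['clock'],s['ee_pos'],s['width'],s['qpos'].round(2),s['qd'].round(2),delta(s,[.6322,.1641,.12],2.973),yaw_of(s).as_matrix()[:,2].round(4))
E
```

```text
1.7667 [0.6142972  0.1263009  0.20785525] 0.6437700500732215 [-0.07  0.45 -0.26  1.65  0.13  1.06 -2.1 ] [-0.85  0.46  0.24 -0.71  0.01  0.24 -1.95] [array([ 1.12, -4.04,  8.78]), np.float64(-0.005)] [-8.e-04 -4.e-04 -1.e+00]
```

Emit:
carry_out(
  rows=[
    {"travel": [0.5,-1.5,2],"turn": 0},
    {"travel": [0.9,-3,4],"turn": 0},
    {"travel": [1.1,-4,6],"turn": 0},
    {"travel": [1.1,-4,6],"turn": 0},
    {"travel": [1.1,-4,6],"turn": 0},
  ],
)

```text
clock: 2.18
ee_pos: [0.6304, 0.1621, 0.1469]
ee_rot: [0.001, 0.997, -0.083, -0.002]
ft_force: [-0.5, -0.6, 0.2]
width: 0.643
```

```bash
python3 - <<'E'
from plan import *
c=snap('top','top1.png');d=snap('side','side1.png')
a=c['pixels'][85:185,165:275];b=d['pixels'][190:310,110:250]
H=np.zeros((400,800,3),np.uint8)
a=cv2.resize(a,(400,364));b=cv2.resize(b,(400,343));H[:364,:400]=a;H[:343,400:]=b
cv2.imwrite('pics/crop2.png',H[:,:,::-1])
s=manip.observe(); print(s['clock'],s['ee_pos'],delta(s,[.6322,.1641,.052],2.973))
E
```

```text
2.2833 [0.63205347 0.16112308 0.14936547] [array([-0.05, -0.3 ,  9.74]), np.float64(-0.001)]
```

View pics/crop2.png

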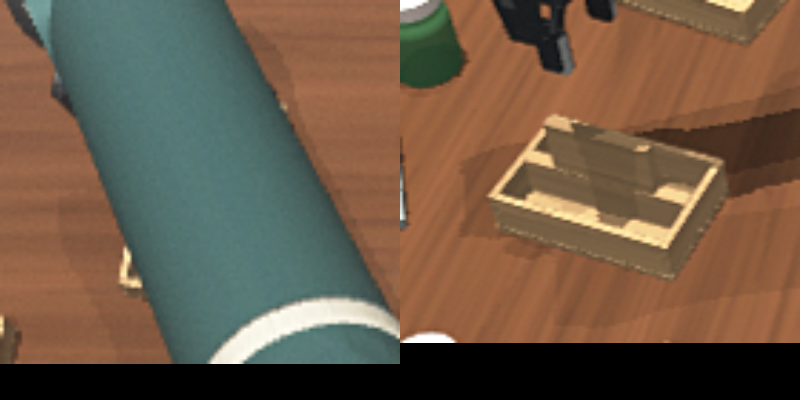

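The fingers are centred over the handle board, one on each side, and the tray hasn't moved. Next I'll descend.

Emit:
carry_out(
  rows=[
    {"travel": [0,-0.2,1],"turn": 0},
    {"travel": [0,-0.3,2.5],"turn": 0},
    {"travel": [0,-0.3,4],"turn": 0},
    {"travel": [0,-0.3,5],"turn": 0},
    {"travel": [0,-0.3,5],"turn": 0},
  ],
)

```text
clock: 2.7
ee_pos: [0.6308, 0.1639, 0.0965]
ee_rot: [0.001, 0.996, -0.085, -0.001]
ft_force: [-1.7, 0.4, -0.3]
width: 0.644
```

Emit:
carry_out(
  rows=[
    {"travel": [0,0,1.5],"turn": 0},
    {"travel": [0,0,3],"turn": 0},
    {"travel": [0,0,4],"turn": 0},
    {"travel": [0,0,4.6],"turn": 0},
    {"travel": [0,0,4.6],"turn": 0},
  ],
)

```text
clock: 3.12
ee_pos: [0.6314, 0.1647, 0.0514]
ee_rot: [0.0, 0.996, -0.084, -0.001]
ft_force: [-0.0, -0.4, 0.9]
width: 0.642
```

Emit:
carry_out(
  rows=[
    {"travel": [0,0,0],"turn": 0},
  ],
)

```text
clock: 3.2
ee_pos: [0.6323, 0.1652, 0.0527]
ee_rot: [-0.0, 0.996, -0.084, 0.0]
ft_force: [-0.0, 0.4, 1.3]
width: 0.644
```

```bash
python3 - <<'E'
from plan import *
s=manip.observe(); print(s['clock'],s['ee_pos'],s['ft_force'],delta(s,[.6322,.1641,.052],2.973))
E
```

```text
3.2 [0.6323162  0.16515749 0.05271659] [-0.03152152  0.37204162  1.25711704] [array([0.01, 0.11, 0.07]), np.float64(0.0)]
```

Emit:
carry_out(
  rows=[
    {"travel": [0,0,0],"turn": 0},
    {"travel": [0,0,0],"turn": 0},
    {"travel": [0,0,0],"turn": 0},
    {"travel": [0,0,0],"turn": 0},
    {"travel": [0,0,0],"turn": 0},
  ],
  hand=0,
  squeeze=60,
)

```text
clock: 3.62
ee_pos: [0.6325, 0.1657, 0.0529]
ee_rot: [-0.0, 0.996, -0.084, 0.001]
ft_force: [0.7, 1.6, 0.6]
width: 0.12
```

Emit:
carry_out(
  rows=[
    {"travel": [0,0,0],"turn": 0},
    {"travel": [0,0,0],"turn": 0},
    {"travel": [0,0,0],"turn": 0},
    {"travel": [0,0,0],"turn": 0},
  ],
)

```text
clock: 3.95
ee_pos: [0.6325, 0.1658, 0.0529]
ee_rot: [-0.0, 0.996, -0.084, 0.001]
ft_force: [1.2, 2.2, 3.3]
width: 0.122
```

Emit:
carry_out(
  rows=[
    {"travel": [0,0,-0.5],"turn": 0},
    {"travel": [0,0,-1.5],"turn": 0},
    {"travel": [0,0,-3],"turn": 0},
    {"travel": [0,0,-4.5],"turn": 0},
    {"travel": [0,0,-5],"turn": 0},
  ],
)

```text
clock: 4.37
ee_pos: [0.6329, 0.1647, 0.1045]
ee_rot: [-0.0, 0.996, -0.084, 0.001]
ft_force: [1.1, 0.6, -2.1]
width: 0.121
```

Emit:
carry_out(
  rows=[
    {"travel": [0,0,-2],"turn": 0},
    {"travel": [0,0,-4.5],"turn": 0},
    {"travel": [0,0,-7],"turn": 0},
    {"travel": [0,0,-9],"turn": 0},
    {"travel": [0,0,-9.5],"turn": 0},
  ],
)

```text
clock: 4.78
ee_pos: [0.6336, 0.1652, 0.201]
ee_rot: [-0.001, 0.996, -0.084, 0.002]
ft_force: [0.9, 0.2, -2.5]
width: 0.12
```

Emit:
carry_out(
  rows=[
    {"travel": [0,0,0],"turn": -0.1},
    {"travel": [0,0,0],"turn": -0.2},
    {"travel": [0,0,0],"turn": -0.3},
    {"travel": [0,0,0],"turn": -0.42},
    {"travel": [0,0,0],"turn": -0.54},
  ],
)

```text
clock: 5.2
ee_pos: [0.6311, 0.1644, 0.1956]
ee_rot: [0.0, 0.982, 0.188, -0.001]
ft_force: [-0.2, 0.2, -2.9]
width: 0.124
```

Emit:
carry_out(
  rows=[
    {"travel": [0,0,0],"turn": 0},
    {"travel": [0,0,0],"turn": 0},
  ],
)

```text
clock: 5.37
ee_pos: [0.6314, 0.1644, 0.196]
ee_rot: [0.0, 0.983, 0.183, -0.001]
ft_force: [-0.6, 0.2, -2.1]
width: 0.115
```

```bash
python3 - <<'E'
from plan import *
s=manip.observe(); print(s['clock'],s['ee_pos'],s['width'],s['ft_force'],delta(s,[.4486,-.3535,.2],.3695))
E
```

```text
5.3667 [0.63138917 0.1644413  0.19601257] 0.11527855619541155 [-0.63760372  0.18249905 -2.12244947] [array([-35.69,  41.75,  -0.33]), np.float64(-0.002)]
```

Emit:
carry_out(
  rows=[
    {"travel": [-1,1.2,0],"turn": 0},
    {"travel": [-2.9,3.4,0],"turn": 0},
    {"travel": [-5.1,6,0],"turn": 0},
    {"travel": [-7.4,8.65,0],"turn": 0},
    {"travel": [-9.7,11.3,0],"turn": 0},
  ],
)

```text
clock: 5.78
ee_pos: [0.5814, 0.0226, 0.1969]
ee_rot: [0.0, 0.983, 0.183, -0.0]
ft_force: [1.2, -0.6, -3.3]
width: 0.121
```

Emit:
carry_out(
  rows=[
    {"travel": [-2.3,2.7,0],"turn": 0},
    {"travel": [-4.6,5.4,0],"turn": 0},
    {"travel": [-6.9,8.1,0],"turn": 0},
    {"travel": [-9.2,10.8,0],"turn": 0},
    {"travel": [-11.5,13.5,0],"turn": 0},
  ],
)

```text
clock: 6.2
ee_pos: [0.523, -0.1451, 0.1973]
ee_rot: [0.0, 0.983, 0.183, -0.0]
ft_force: [-0.3, -0.9, -3.5]
width: 0.118
```

Emit:
carry_out(
  rows=[
    {"travel": [-2.3,2.7,0],"turn": 0},
    {"travel": [-4.6,5.4,0],"turn": 0},
    {"travel": [-6.9,8.1,0],"turn": 0},
    {"travel": [-9.2,10.8,0],"turn": 0},
    {"travel": [-11.2,13.1,0],"turn": 0},
  ],
)

```text
clock: 6.62
ee_pos: [0.4656, -0.3087, 0.1973]
ee_rot: [0.0, 0.983, 0.182, -0.0]
ft_force: [0.5, 0.3, -3.1]
width: 0.12
```

Emit:
carry_out(
  rows=[
    {"travel": [-1.5,1.8,0],"turn": 0},
    {"travel": [-2.5,3,0],"turn": 0},
    {"travel": [-3.2,3.8,0],"turn": 0},
    {"travel": [-3.2,3.8,0],"turn": 0},
    {"travel": [-3.2,3.8,0],"turn": 0},
  ],
)

```text
clock: 7.03
ee_pos: [0.4516, -0.3523, 0.1972]
ee_rot: [-0.0, 0.983, 0.184, -0.0]
ft_force: [-0.5, 1.0, -3.5]
width: 0.117
```

```bash
python3 - <<'E'
from plan import *
s=manip.observe(); print(s['clock'],s['ee_pos'],s['width'],s['ft_force'],delta(s,[.4486,-.3535,.13],.3695))
d=snap('side','side2.png');c=snap('top','top2.png')
cv2.imwrite('pics/crop3.png',np.hstack([cv2.resize(x,(400,400)) for x in(c['pixels'][140:270,350:480],d['pixels'][50:200,230:380])])[:,:,::-1])
E
```

```text
7.0333 [ 0.45156002 -0.3522516   0.19719612] 0.11710333621452522 [-0.46698834  0.96706484 -3.45630087] [array([-0.32,  0.01,  6.72]), np.float64(0.001)]
```

View pics/crop3.png

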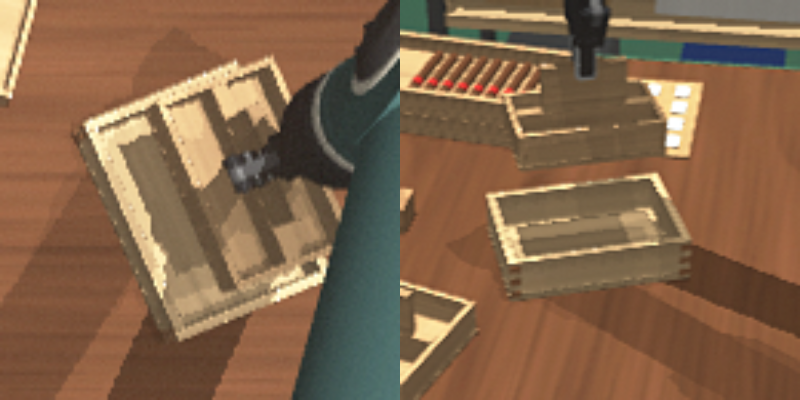

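The tray hangs level from its handle, above the box. In the side crop its front bottom corners are near (520,165) and (665,150). I'll check where it sits in the grip against predicted corners.

```bash
python3 - <<'E'
from plan import *
s=manip.observe(); p=s['ee_pos']; a=.3695
u=np.array([np.cos(a),np.sin(a)]);v=np.array([-u[1],u[0]])
S=cv2.imread('pics/side2.png');S=S[50:200,230:380];S=cv2.resize(S,(600,600))
t=cv2.imread('pics/top2.png')[140:270,350:480];t=cv2.resize(t,(600,600));out=[]
for im,fn,o,k in((S,'side2',(230,50),4),(t,'top2',(350,140),600/130)):
    c=dict(np.load(f'pics/{fn}.npz'))
    for z0 in(0,.04):
        P=[(proj(c,[*(p[:2]+i*.078*u+j*.049*v),p[2]-.0529+z0])-o+.5)*k-.5 for i,j in((1,1),(1,-1),(-1,-1),(-1,1))]
        cv2.polylines(im,[np.int32(np.array(P)*16)],True,(0,0,255),1,cv2.LINE_AA,4)
    out.append(im[50:450] if im is S else im[50:450])
cv2.imwrite('pics/ov3.png',cv2.resize(np.hstack([S,t]),(800,400)))
E
```

```text
(no output)
```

View pics/ov3.png

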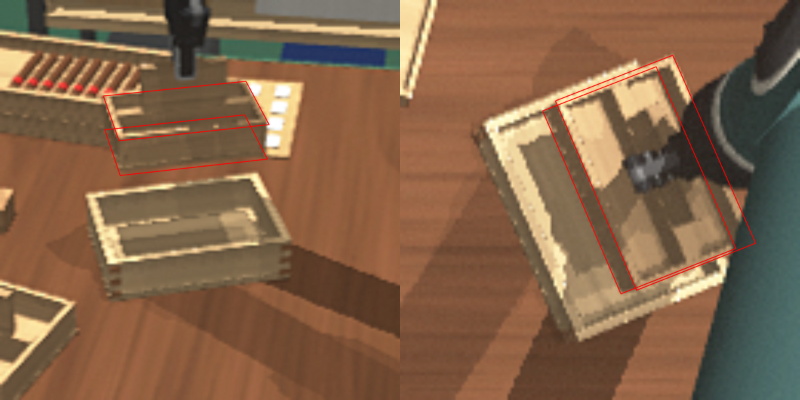

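Along and across the box the overlay agrees to a few mm in both views, well inside the 14 mm of clearance. I'll correct by 3 mm and descend.

Emit:
carry_out(
  rows=[
    {"travel": [-0.2,0,1],"turn": 0},
    {"travel": [-0.3,0,3],"turn": 0},
    {"travel": [-0.3,0,5],"turn": 0},
    {"travel": [-0.3,0,7],"turn": 0},
    {"travel": [-0.3,0,8],"turn": 0},
  ],
)

```text
clock: 7.55
ee_pos: [0.4479, -0.3518, 0.1145]
ee_rot: [-0.002, 0.983, 0.186, -0.001]
ft_force: [-0.3, 1.0, -3.2]
width: 0.123
```

Emit:
carry_out(
  rows=[
    {"travel": [0,0,0],"turn": 0},
    {"travel": [0,0,0],"turn": 0},
  ],
)

```text
clock: 7.72
ee_pos: [0.4492, -0.3531, 0.1171]
ee_rot: [-0.0, 0.983, 0.185, -0.0]
ft_force: [0.4, -0.2, -2.0]
width: 0.124
```

```bash
python3 - <<'E'
from plan import *
s=manip.observe(); print(s['clock'],s['ee_pos'],s['width'],s['ft_force'],s['torque'],delta(s,[.4486,-.3535,.061],.3695))
d=snap('side','side3.png');c=snap('top','top3.png')
cv2.imwrite('pics/crop4.png',np.hstack([cv2.resize(x,(400,400)) for x in(c['pixels'][145:265,360:480],d['pixels'][80:180,245:345])])[:,:,::-1])
E
```

```text
7.7167 [ 0.44919489 -0.35312753  0.1170574 ] 0.12390555671513837 [ 0.39807059 -0.15612221 -2.00898864] [ 0.03512966 -0.05112032 -0.0025886 ] [array([-0.07,  0.02,  5.61]), np.float64(0.003)]
```

View pics/crop4.png

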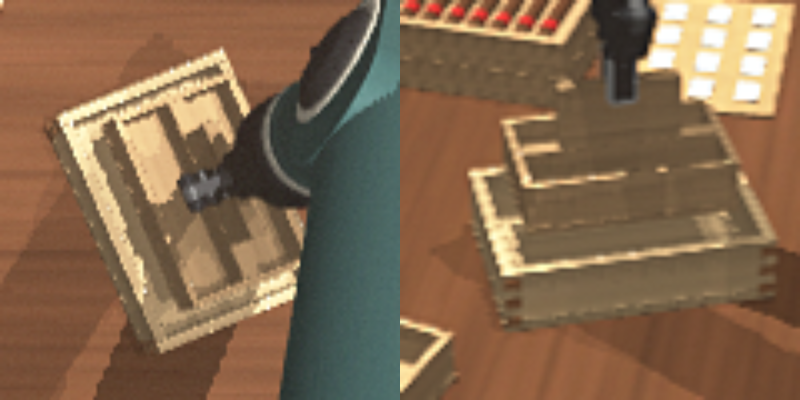

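The tray is square with the box and centred over the opening: its rim runs (105,122)–(180,305) inside the box rim (60,120)–(155,350). I'll lower it, slowly at the end.

Emit:
carry_out(
  rows=[
    {"travel": [0,0,0.8],"turn": 0},
    {"travel": [0,0,1.8],"turn": 0},
    {"travel": [0,0,2.8],"turn": 0},
    {"travel": [0,0,3.8],"turn": 0},
    {"travel": [0,0,4.3],"turn": 0},
  ],
)

```text
clock: 8.23
ee_pos: [0.448, -0.3532, 0.0723]
ee_rot: [-0.001, 0.983, 0.185, -0.001]
ft_force: [-0.6, 1.0, -3.7]
width: 0.12
```

Emit:
carry_out(
  rows=[
    {"travel": [0,0,0.2],"turn": 0},
    {"travel": [0,0,0.4],"turn": 0},
    {"travel": [0,0,0.6],"turn": 0},
    {"travel": [0,0,0.8],"turn": 0},
    {"travel": [0,0,0.8],"turn": 0},
  ],
)

```text
clock: 8.65
ee_pos: [0.449, -0.3538, 0.0662]
ee_rot: [0.0, 0.983, 0.185, -0.0]
ft_force: [0.6, 0.9, -2.8]
width: 0.122
```

Emit:
carry_out(
  rows=[
    {"travel": [0,0,0.1],"turn": 0},
    {"travel": [0,0,0.2],"turn": 0},
    {"travel": [0,0,0.3],"turn": 0},
    {"travel": [0,0,0.3],"turn": 0},
  ],
)

```text
clock: 8.98
ee_pos: [0.4489, -0.3538, 0.0633]
ee_rot: [-0.0, 0.983, 0.185, -0.0]
ft_force: [-0.3, -0.2, -2.3]
width: 0.123
```

Emit:
carry_out(
  rows=[
    {"travel": [0,0,0.07],"turn": 0},
    {"travel": [0,0,0.14],"turn": 0},
    {"travel": [0,0,0.2],"turn": 0},
    {"travel": [0,0,0.2],"turn": 0},
  ],
)

```text
clock: 9.32
ee_pos: [0.449, -0.3537, 0.0618]
ee_rot: [-0.0, 0.983, 0.185, -0.0]
ft_force: [-1.9, 1.5, 3.5]
width: 0.119
```

Emit:
carry_out(
  rows=[
    {"travel": [0,0,0.05],"turn": 0},
    {"travel": [0,0,0.1],"turn": 0},
    {"travel": [0,0,0.1],"turn": 0},
  ],
)

```text
clock: 9.57
ee_pos: [0.4489, -0.3535, 0.0616]
ee_rot: [-0.0, 0.983, 0.185, -0.0]
ft_force: [-4.8, 3.2, 10.4]
width: 0.121
```

It touched down at the expected height, with the force reversing to +10 N. Now I'll release and rise.

Emit:
carry_out(
  rows=[
    {"travel": [0,0,-0.1],"turn": 0},
    {"travel": [0,0,-0.1],"turn": 0},
    {"travel": [0,0,-0.1],"turn": 0},
    {"travel": [0,0,-0.1],"turn": 0},
    {"travel": [0,0,-0.1],"turn": 0},
  ],
  hand=4.5,
)

```text
clock: 9.98
ee_pos: [0.4491, -0.3539, 0.0612]
ee_rot: [0.0, 0.983, 0.185, 0.0]
ft_force: [0.7, 0.3, 0.5]
width: 0.526
```

Emit:
carry_out(
  rows=[
    {"travel": [0,0,-1.5],"turn": 0},
    {"travel": [0,0,-4],"turn": 0},
    {"travel": [0,0,-7],"turn": 0},
    {"travel": [0,0,-10],"turn": 0},
    {"travel": [0,0,-13],"turn": 0},
  ],
)

```text
clock: 10.4
ee_pos: [0.4488, -0.3536, 0.1925]
ee_rot: [-0.0, 0.983, 0.185, -0.0]
ft_force: [1.0, -0.4, -0.7]
width: 0.521
```

Emit:
carry_out(
  rows=[
    {"travel": [-3,2,-2],"turn": 0},
    {"travel": [-6,5,-4],"turn": 0},
    {"travel": [-8,8,-6],"turn": 0},
    {"travel": [-10,11,-6],"turn": 0},
    {"travel": [-10,11,-6],"turn": 0},
  ],
)

```text
clock: 10.82
ee_pos: [0.3911, -0.502, 0.2528]
ee_rot: [0.004, 0.984, 0.179, -0.001]
ft_force: [-1.7, -1.1, -0.3]
width: 0.528
```

```bash
python3 - <<'E'
from plan import *
s=manip.observe(); print(s['clock'],s['ee_pos'],s['width'],s['ft_force'])
d=snap('side','side5.png');c=snap('top','top5.png')
a=cv2.resize(c['pixels'][145:265,360:480],(400,400)); b=cv2.resize(d['pixels'][85:185,245:345],(400,400))
cc=cv2.resize(d['pixels'],(400,300)); 
H=np.zeros((600,800,3),np.uint8);H[:400,:400]=a;H[:400,400:]=b
H[400:,:266]=cv2.resize(d['pixels'],(266,200));H[400:,266:532]=cv2.resize(c['pixels'],(266,200))
cv2.imwrite('pics/crop5.png',H[:,:,::-1])
E
```

```text
10.8167 [ 0.39108838 -0.50200434  0.25279722] 0.5280931843601396 [-1.68961925 -1.12119    -0.34600756]
```

View pics/crop5.png

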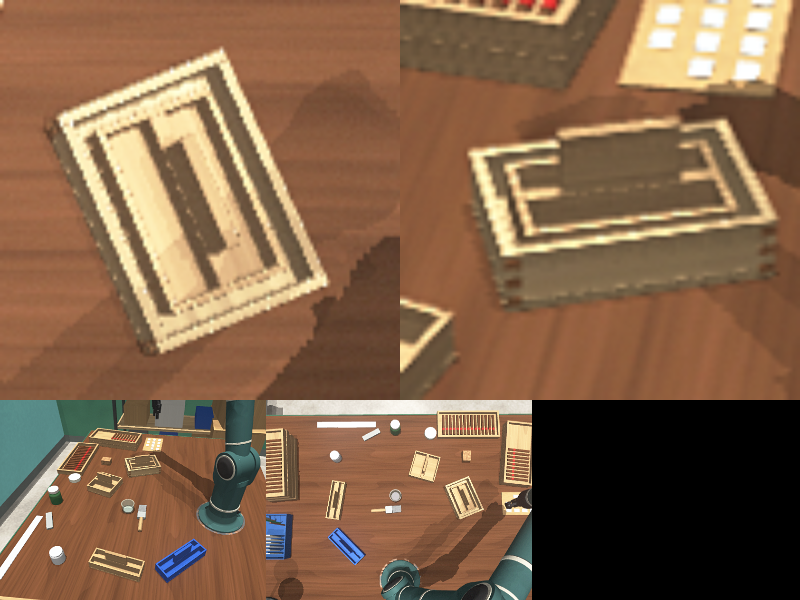

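The tray lies in the box with its handle up and an even gap all round: its inner rim is near (90,130)–(290,265) in the top crop. The square and long trays still stand upright where they were, so I'm handing in.

```bash
python3 - <<'E'
from h import *
a=dict(np.load('pics/top0.npz'))['pixels'].astype(int);b=dict(np.load('pics/top5.npz'))['pixels'].astype(int)
for n,(u0,u1,v0,v1) in {'square':(298,370,103,174),'long':(122,172,165,254)}.items(): print(n,abs(a-b)[v0:v1,u0:u1].mean())
print(manip.observe()['qd'].round(3)); print(manip.sign_off())
E
```

```text
square 4.122848200312989
long 3.9086142322097377
[-0.035 -0.013 -0.051  0.04  -0.013  0.003 -0.005]
the job is handed in; nothing more can be done
None
```

I lowered the oblong tray into the packing box with its handle up and released it only after it touched down. The job is handed in at about 11 s of the 48 s allowed.

**Touchdown:** contact came with the gripper at 61.6 mm, where about 61 mm was expected for the box floor. The contact force was about 10 N.

**Tray in the box:** the last pictures show it lying flat, with a gap on all sides.

**Other trays:** the square and long trays stand upright and look unmoved, with only small picture differences from the start. I never approached them or the blue look-alike.

**Gripper:** it was clear of everything at the end.

**One disagreement:** while the tray hung above the box, its lower edge in the side view looked a few mm higher than predicted. The height at touchdown did not bear that out. No other check failed.

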